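Get the gesso jar out from among the paint bottles and put the bottles back by colour

TASK

The white gesso jar in the divided wooden caddy is hemmed in by three paint bottles: stand all three bottles aside in the grey tray, then lift the jar out and stand it in the middle of the cork coaster, and only after that put each bottle back in the caddy, in the bay whose liner has the bottle's own colour (someone may have mixed them up before). Everything ends standing upright and let go, and the small wet painting must not be touched by anything.

Things in the scene. Friction and masses are not known exactly. Their poses are not given: they have to be found in the camera images.
- bottle_red: Red squeeze bottle of paint, red cap, white label band; loose, 0.2 kg. Round body 48 mm diameter up to 100 mm, then a shoulder and a 28 mm cap; 132 mm tall in all. Origin: centre of its underside, z up. Grip it round the body about 85 mm above the underside. It starts upright in any of the three bays with a liner, its underside 11 mm above the table.
- bottle_yellow: Yellow squeeze bottle of paint, otherwise the same as the red one.
- bottle_blue: Blue squeeze bottle of paint, otherwise the same as the red one.
- jar: White jar of gesso, loose, 0.22 kg, straight-sided, 60 mm diameter, 60 mm tall with its lid. Origin: centre of its underside, z up. It starts in the caddy's far middle bay on the wooden floor, 8 mm above the table, a bottle left, right and in front (robot's side) of it, each 10 to 22 mm away. Grip it about 47 mm above its underside, so the fingertips stay above the dividers.
- liner_red: Red square mat, 64 x 64 x 3 mm, fixed on the floor of one bay of the wooden caddy. Origin: centre of its underside, 8 mm above the table; a bottle in place stands 3 mm above it. Its x and y axes are those of the caddy (x away from the robot at yaw 0). The caddy has 3 bays across (y) by 2 deep (x), 70 mm between centres, 66 mm wide; dividers reach 28 mm, outer walls 34 mm above the table.
- liner_yellow: Yellow mat of another bay, otherwise like the red one. The three bays with a liner are the far left, far right and near middle ones, in any order of colour; the jar's bay (far middle) has none.
- liner_blue: Blue mat of another bay, otherwise like the red one. The caddy's near left and near right bays hold a tape roll and an eraser, no higher than the dividers.
- tray: Grey shallow tray, the side area for the bottles: 250 mm along its x by 110 mm along its y, walls 4 mm thick and 14 mm high, floor top 4 mm above the table. Fixed, empty at the start, left or right of the caddy. Origin: centre of its underside. Three bottles fit in a row along its x axis, 75 mm apart.
- coaster: Round cork coaster, 100 mm diameter, 6 mm thick, fixed, on the other side of the caddy from the tray. Origin: centre of its underside, on the table.
- painting: Small wet painting on a board 120 mm (its x) by 150 mm (its y), 7 mm thick, dark grey with orange, red and pink dabs, lying on the table just beyond the coaster (their edges 10 to 30 mm apart). Fixed; nothing may touch it. Origin: centre of its underside.

How it is judged:
By the outcome, as a careful person would: the job done as asked, in the order asked, and still so for the second after the job is handed in, with the robot touching nothing.
It also fails if it takes over 144 s, if anything falls off the work surface, if the arm or the gripper's body presses on something with over 40 N, if the wrist force passes 120 N, or if a joint passes its speed limit or range.

ROBOT

A 6-joint arm with a two-finger parallel gripper is mounted at the origin on the work surface. World frame = base frame: x ahead of the robot, y to its left, z up, the work surface at z = 0. Lengths are in m, angles in rad, forces in N, time in s.
With the tool pointing down it reaches from about 0.325 to 0.85 m from the base axis. Payload 4.4 kg.
Tool frame: the origin (TCP) lies at the very end of the fingers, on their centre line; the grasp point (between the pads) lies 19 mm behind it (grip_depth is the distance from the TCP to the grasp point, in m); z points along the fingers, y is the line along which they close (so a half turn about z gives the same grasp; the last joint's range is limited). The gripper opens to 94 mm and grips with 3 to 60 N. Pads are 16 mm wide; open, the fingers measure 119 mm over their backs; the gripper's body (75 mm by 177 mm) begins 78 mm behind the grasp point.
Start: joints at [1.196, 0.207, 1.542, -0, 1.393, -0.15], TCP at [0.128, 0.561, 0.205] pointing down, gripper open.
Joint ranges: [-2.73, 2.73], [-0.86, 2.22], [0.23, 2.46], [-1.11, 4.25], [0.08, 2.63], [-2.82, 2.82]. Speed limits (rad/s): [2.79, 2.79, 3.14, 3.14, 3.14, 3.14].

INTERFACE

Orientations are given as a unit quaternion [x, y, z, w].
In Python, from cell import * gives the robot as it stands.
- The arm moves only by the tool arm_command, never from a script. Its argument "rows" is a list of rows, each a list of 7 numbers: the shift along the world's x, y, z scaled (see below), then the turn, a rotation vector about the world's x, y, z scaled (see below), then the gripper command: -1 is shut, 1 is fully open, values between are in proportion. In form: [[tx, ty, tz, rx, ry, rz, jaw], ...]. A call has exactly 5 rows; each row shifts and turns the commanded pose from where the row before left it; what a row does not reach is not made up. The controller multiplies each number of a shift by 0.4 m and each number of a turn by 90 degrees. A row lasts 1/12 s, in which the tool goes at most 41.7 mm and 7.16 degrees, less where a joint would pass 70% of its speed; a pose out of reach is approached as far as the arm can. A call with a number of a shift or a turn outside -1 to 1 is refused whole. A call with a gripper value outside its range is refused whole. The fingers move at their own pace and stop on an object; "force" is the grip in N (left out, the last holds). Time passes only in rows, so rows that do not move let the fingers close, or fill a call up. It gives the time, the measured TCP pose, the force, the opening and the grip force at its end, in the units of the state.
- get_obs(): the state, without advancing time (a new reading comes with each control period).
- snapshot(name): name is "side" or "top"; returns (picture, depth): 384x512x3 uint8, red, green, blue; 384x512 float32, m along the optical axis (not along the pixel's ray), 0 where there is no reading.
- camera_params(name): a dict with "intrinsics" (3x3 intrinsics, pixels), "world_from_camera" (4x4, takes a point from camera to world coordinates). Camera axes: x right, y up, looking along -z (the intrinsics and any distortion apply to the point x, -y, -z); pixel columns grow to the right and rows downward; lengths in m; the calibration is good to about 2 mm. A picture is of the moment at which its call begins. camera_params takes no time and is no camera call.
- hand_in(): hands the job in; it is judged then, once.
Trained networks look in the newest picture that a camera, given by its name, has taken for a name from the list of things; names that differ only in an ending like _2 or _b are one class to them, and where a whole thing is asked for, a point or a joint stands for the part that bears it (a point fixed in the world has none). Each returns a list of dicts, best first, with "score" (0 to 1); they miss things now and then, are a little off and sometimes report something else, mostly with a low value. They report only what shows in the picture. A call takes as long as a camera call.
- find_in(camera, query): "rect" ([left, top, right, bottom] in pixels, round what is visible of it).
- landmark_of(camera, query): "xy" ([column, row] in pixels: a listed point, or the origin of a listed thing).
The state is a dict: "time_s": time; "joint_pos": joint angles; "dq": joint speeds; "joint_torque": joint torques, N m; "position": TCP position; "tool_rot": TCP orientation; "force": force on the tool from outside, world axes, zero at the start; "torque": the same for the moment, N m; "width": opening from 0.0 (shut) to 1.0 (fully open); "grasp_force": force on a finger pad.
Only numpy, scipy, OpenCV 4.12 (cv2) and the standard library are available. Lean on these libraries where they do the work, as an engineer would, in place of code of your own. Each camera call takes 0.05 s, during which the arm holds its last target. There are 200 camera calls.

## Working session

There is one attempt and no reset: what is moved stays moved. The work goes in short steps, Python scripts to look and compute and a tool call to move; the robot and the scene stay as the last step left them, time stands still between calls to the robot, and variables do not carry over. Pictures are saved under pics/ and viewed, at most 14 in all, crops included, and the job is handed in when it is done.

Besides the shell and the picture viewer there is one more tool, called after ">>>" as name([rows], argument=value, ...), one row to a line, values as JSON. arm_command: Moves the arm, as the interface text tells. Its arguments: {"type":"object","properties":{"rows":{"type":"array"},"force":{"type":"number"}},"required":["rows"]}

```bash
mkdir -p pics; ls; cat > h.py <<'E'
from cell import *
import numpy as np, cv2
def cam(n):
    p=camera_params(n); return np.array(p["intrinsics"]),np.array(p["world_from_camera"]),p
def w(n,uv,depth=None,z=None):
    K,T,_=cam(n); r=np.linalg.inv(K)@[uv[0],uv[1],1]; d=np.array([r[0],-r[1],-1])
    if z is None: return (T@np.r_[d*depth,1])[:3]
    D=T[:3,:3]@d; return T[:3,3]+D*(z-T[2,3])/D[2]
def cloud(n,D):
    K,T,_=cam(n); v,u=np.mgrid[0:384,0:512]; r=np.stack([u,v,np.ones_like(u)],-1)@np.linalg.inv(K).T
    P=np.stack([r[...,0]*D,-r[...,1]*D,-D],-1); return P@T[:3,:3].T+T[:3,3]
def save(n,img): cv2.imwrite(f"pics/{n}.png",img[...,::-1])
E
python3 - <<'E'
from h import *
for n in("top","side"):
    im,D=snapshot(n); save(n+"0",im); np.savez(n+"0.npz",im=im,D=D)
    K,T,p=cam(n); print(n,{k:v for k,v in p.items() if k not in("intrinsics","world_from_camera")},K.tolist(),T[:3].round(3).tolist())
for q in "bottle_red bottle_yellow bottle_blue jar liner_red liner_yellow liner_blue tray coaster painting".split():
    for n in("top",):
        l=landmark_of(n,q); print(q,[(np.round(a["xy"]).tolist(),round(a["score"],2),w(n,a["xy"],z=0.008).round(3).tolist()) for a in l[:2]])
print(get_obs())
E
```

```text
pics
top {} [[455.5083447712553, 0.0, 259.0476336459136], [0.0, 455.5083447712553, 189.9691830638955], [0.0, 0.0, 1.0]] [[-0.004, 0.981, -0.196, 0.395], [-1.0, -0.008, -0.019, -0.008], [-0.02, 0.196, 0.98, 0.911]]
side {} [[349.58943093123764, 0.0, 255.68624726800536], [0.0, 349.58943093123764, 195.95785601025096], [0.0, 0.0, 1.0]] [[-0.99, 0.087, -0.113, 0.453], [-0.143, -0.578, 0.804, 0.623], [0.005, 0.811, 0.584, 0.501]]
bottle_red [([239.0, 177.0], 0.69, [0.603, 0.05, 0.008])]
bottle_yellow [([309.0, 170.0], 0.95, [0.616, -0.093, 0.008])]
bottle_blue [([277.0, 202.0], 0.63, [0.551, -0.027, 0.008])]
jar [([271.0, 175.0], 0.68, [0.607, -0.015, 0.008])]
liner_red [([280.0, 205.0], 0.75, [0.545, -0.033, 0.008])]
liner_yellow [([306.0, 167.0], 0.62, [0.622, -0.088, 0.008])]
liner_blue [([239.0, 180.0], 0.68, [0.597, 0.049, 0.008])]
tray [([412.0, 244.0], 0.69, [0.465, -0.29, 0.008])]
coaster [([119.0, 236.0], 0.73, [0.485, 0.289, 0.008])]
painting [([124.0, 172.0], 0.94, [0.616, 0.287, 0.008])]
{'time_s': 0.6, 'joint_pos': array([ 1.19550602e+00,  2.06542078e-01,  1.54146491e+00,  7.76546280e-06,
        1.39350390e+00, -1.50524052e-01]), 'dq': array([ 0.00067669,  0.00023903, -0.00103285,  0.00141394,  0.00020445,
        0.00059894]), 'joint_torque': array([-1.32789504e-03, -3.70643377e+01, -2.81586599e+01,  6.97377906e-02,
        2.81202304e-02, -3.17826959e-05]), 'position': array([0.12818577, 0.56055364, 0.20549628]), 'tool_rot': array([1.12147393e-01, 9.93691582e-01, 4.04736246e-05, 6.93504875e-06]), 'force': array([-0.36230823, -0.11436993,  0.23398681]), 'torque': array([-0.00356126,  0.04239558,  0.01827392]), 'grasp_force': 0.0, 'width': 1.0006518439193215}
```

View pics/top0.png

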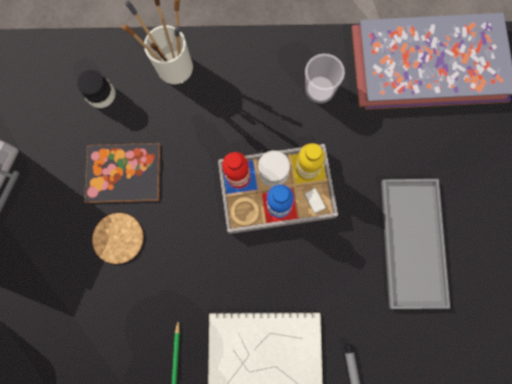

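View pics/side0.png

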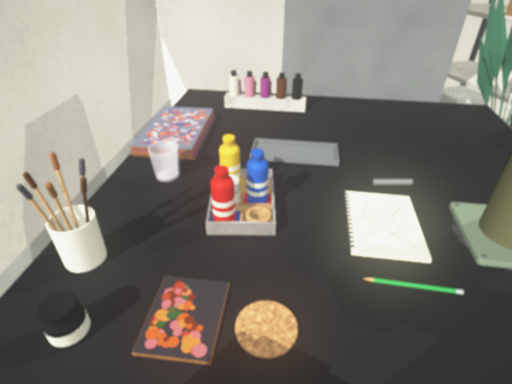

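The top view shows the caddy at about (277,188). Red stands on the blue liner (far left, 236,170), yellow on yellow (far right, 310,162) and blue on red (near middle, 280,202). The tray is at (416,244), the coaster at (118,238) and the painting at (123,172). The side view agrees.

```bash
cat >> h.py <<'E'
def fitc(P):
    from scipy.optimize import least_squares
    return P.mean(0)
def report(n,im,D):
    P=cloud(n,D); hsv=cv2.cvtColor(im,cv2.COLOR_RGB2HSV); H,S,V=[hsv[...,i].astype(int) for i in range(3)]
    ok=D>0
    m=dict(red=((H<8)|(H>172))&(S>150)&(V>70),yellow=(H>20)&(H<34)&(S>150)&(V>90),blue=(H>100)&(H<125)&(S>130)&(V>70))
    for c,k in m.items():
        z=P[...,2]; q=P[ok&k&(z>.045)]
        if len(q)<10: print(c,"none"); continue
        zt=np.percentile(q[:,2],97); t=q[q[:,2]>zt-.008][:,:2]
        (cx,cy),r=cv2.minEnclosingCircle(t.astype(np.float32))
        print(c,"n",len(t),"ztop",zt.round(4),"mean",t.mean(0).round(4),"circ",round(cx,4),round(cy,4),round(r,4))
    return P,H,S,V
E
python3 - <<'E'
from h import *
for n in("top","side"):
    d=np.load(n+"0.npz"); im,D=d["im"],d["D"]; print(n); P,H,S,V=report(n,im,D); z=P[...,2]
    def box(k,name,full=True):
        q=P[k][:,:2].astype(np.float32)
        if len(q)<20: print(name,len(q));return
        print(name,len(q),"z",np.median(P[k][:,2]).round(4),"mean",q.mean(0).round(4),"rect",[np.round(a,4) for a in cv2.minAreaRect(q)],"circ",cv2.minEnclosingCircle(q))
    X,Y=P[...,0],P[...,1]; ok=D>0
    box(ok&(abs(X-.61)<.06)&(abs(Y+.025)<.045)&(z>.055)&(z<.08)&(S<70)&(V>110),"jar")
    box(ok&(abs(X-.57)<.13)&(abs(Y+.02)<.15)&(z>.026)&(z<.042),"caddywall")
    box(ok&(abs(X-.46)<.17)&(abs(Y+.31)<.1)&(z>.009)&(z<.03),"traywall")
    box(ok&(abs(X-.47)<.08)&(abs(Y-.29)<.08)&(S>90)&(H<25)&(V>80)&(X<.53),"coaster")
    print("table z",np.median(z[ok&(abs(X-.4)<.05)&(abs(Y)<.2)]))
d=np.load("top0.npz"); save("crop0",cv2.resize(d["im"][135:245,205:350],None,fx=5,fy=5,interpolation=cv2.INTER_CUBIC))
E
```

```text
top
red n 196 ztop 0.1459 mean [0.6027 0.0498] circ 0.6032 0.05 0.014
yellow n 194 ztop 0.146 mean [ 0.6172 -0.0889] circ 0.6179 -0.0891 0.0136
blue n 201 ztop 0.1459 mean [ 0.5427 -0.031 ] circ 0.5431 -0.0311 0.0137
jar 774 z 0.0692 mean [ 0.6107 -0.0211] rect [array([ 0.6116, -0.021 ]), array([0.0575, 0.0575]), np.float64(0.1831)] circ ((0.6130192279815674, -0.020957758650183678), 0.030519114807248116)
caddywall 1813 z 0.0319 mean [ 0.5624 -0.0187] rect [array([ 0.5776, -0.0273]), array([0.1456, 0.2153]), np.float64(8.2945)] circ ((0.5778231620788574, -0.0266818068921566), 0.1280471831560135)
traywall 1171 z 0.0146 mean [ 0.4684 -0.2975] rect [array([ 0.4706, -0.2959]), array([0.2502, 0.1127]), np.float64(0.2928)] circ ((0.47032392024993896, -0.2951926589012146), 0.1364739090204239)
coaster 2105 z 0.007 mean [0.4806 0.292 ] rect [array([0.4799, 0.2941]), array([0.1055, 0.1001]), np.float64(89.8872)] circ ((0.48184484243392944, 0.2941344082355499), 0.053420405834913254)
table z 0.0013388056874746868
side
red n 103 ztop 0.1453 mean [0.6033 0.056 ] circ 0.6034 0.0528 0.0135
yellow n 8
[... 229 characters left out ...]
]), np.float64(42.1497)] circ ((0.5825973749160767, -0.03738042712211609), 0.044877756386995316)
caddywall 1249 z 0.0317 mean [0.5581 0.0253] rect [array([ 0.5772, -0.0261]), array([0.1452, 0.2176]), np.float64(8.0594)] circ ((0.5765596628189087, -0.02556970715522766), 0.12842720746994019)
traywall 541 z 0.0144 mean [ 0.4581 -0.295 ] rect [array([ 0.4702, -0.2952]), array([0.2506, 0.1162]), np.float64(0.3214)] circ ((0.4697323441505432, -0.2937072217464447), 0.1354449987411499)
coaster 3005 z 0.0079 mean [0.4811 0.2966] rect [array([0.4803, 0.29  ]), array([0.0989, 0.1075]), np.float64(0.6722)] circ ((0.4838852882385254, 0.2897483706474304), 0.05488494411110878)
table z 0.0024029237218295696
```

View pics/crop0.png

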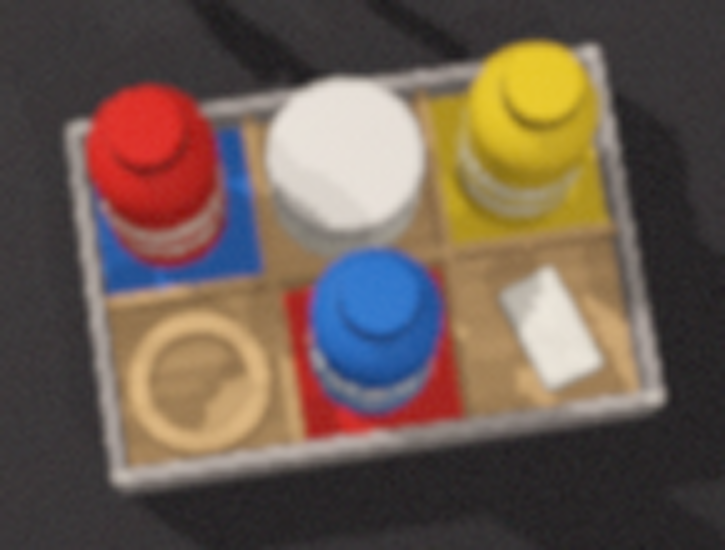

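>>> arm_command([
  [0.049, -0.065, 0, 0, 0, 0.0287, 1],
  [0.049, -0.065, 0, 0, 0, 0.0287, 1],
  [0.049, -0.065, 0, 0, 0, 0.0287, 1],
  [0.049, -0.065, 0, 0, 0, 0.0287, 1],
  [0.049, -0.065, 0, 0, 0, 0.0287, 1],
], force=20)

```text
time_s: 1.02
position: [0.2268, 0.4294, 0.2056]
tool_rot: [-0.002, 1.0, 0.0, 0.0]
force: [1.7, -0.5, 0.7]
width: 0.999
grasp_force: 0.0
```

>>> arm_command([
  [0.049, -0.065, 0, 0, 0, 0, 1],
  [0.049, -0.065, 0, 0, 0, 0, 1],
  [0.049, -0.065, 0, 0, 0, 0, 1],
  [0.049, -0.065, 0, 0, 0, 0, 1],
  [0.049, -0.065, 0, 0, 0, 0, 1],
])

```text
time_s: 1.43
position: [0.3249, 0.2993, 0.2058]
tool_rot: [-0.0, 1.0, 0.0, 0.0]
force: [1.5, -0.2, 0.7]
width: 1.001
grasp_force: 0.0
```

>>> arm_command([
  [0.049, -0.065, 0, 0, 0, 0, 1],
  [0.049, -0.065, 0, 0, 0, 0, 1],
  [0.049, -0.065, 0, 0, 0, 0, 1],
  [0.049, -0.065, 0, 0, 0, 0, 1],
  [0.049, -0.065, 0, 0, 0, 0, 1],
])

```text
time_s: 1.85
position: [0.423, 0.1691, 0.2058]
tool_rot: [-0.0, 1.0, 0.0, 0.0]
force: [0.9, 0.8, 0.1]
width: 1.0
grasp_force: 0.0
```

>>> arm_command([
  [0.049, -0.065, 0, 0, 0, 0, 1],
  [0.049, -0.065, 0, 0, 0, 0, 1],
  [0.049, -0.065, 0, 0, 0, 0, 1],
  [0.049, -0.065, 0, 0, 0, 0, 1],
  [0.049, -0.065, 0, 0, 0, 0, 1],
])

```text
time_s: 2.27
position: [0.5211, 0.039, 0.2057]
tool_rot: [-0.0, 1.0, 0.0, 0.0]
force: [-0.5, 0.6, -0.3]
width: 0.999
grasp_force: 0.0
```

>>> arm_command([
  [0.049, -0.065, 0, 0, 0, 0, 1],
  [0.049, -0.065, 0, 0, 0, 0, 1],
  [0.049, -0.065, 0, 0, 0, 0, 1],
  [0.049, -0.065, 0, 0, 0, 0, 1],
  [0.049, -0.065, 0, 0, 0, 0, 1],
])

```text
time_s: 2.68
position: [0.619, -0.0909, 0.2054]
tool_rot: [-0.0, 1.0, 0.0, 0.0]
force: [0.3, 0.4, -0.1]
width: 1.0
grasp_force: 0.0
```

>>> arm_command([
  [0, 0, 0, 0, 0, 0, 1],
  [0, 0, 0, 0, 0, 0, 1],
  [0, 0, 0, 0, 0, 0, 1],
  [0, 0, 0, 0, 0, 0, 1],
  [0, 0, 0, 0, 0, 0, 1],
])

```text
time_s: 3.1
position: [0.6176, -0.0882, 0.2057]
tool_rot: [-0.001, 1.0, 0.0, -0.0]
force: [-0.3, -1.2, -0.9]
width: 1.001
grasp_force: 0.0
```

>>> arm_command([
  [0, 0, -0.064, 0, 0, 0, 1],
  [0, 0, -0.064, 0, 0, 0, 1],
  [0, 0, -0.064, 0, 0, 0, 1],
  [0, 0, -0.064, 0, 0, 0, 1],
  [0, 0, -0.064, 0, 0, 0, 1],
])

```text
time_s: 3.52
position: [0.6179, -0.0884, 0.077]
tool_rot: [-0.001, 1.0, -0.0, 0.0]
force: [-0.7, -0.4, -0.4]
width: 0.999
grasp_force: 0.0
```

>>> arm_command([
  [0, 0, 0, 0, 0, 0, 1],
  [0, 0, 0, 0, 0, 0, -1],
  [0, 0, 0, 0, 0, 0, -1],
  [0, 0, 0, 0, 0, 0, -1],
  [0, 0, 0, 0, 0, 0, -1],
])

```text
time_s: 3.93
position: [0.6199, -0.0898, 0.08]
tool_rot: [-0.0, 1.0, -0.001, 0.002]
force: [-0.3, 0.4, -0.1]
width: 0.752
grasp_force: 0.0
```

>>> arm_command([
  [0, 0, 0, 0, 0, 0, -1],
  [0, 0, 0, 0, 0, 0, -1],
  [0, 0, 0, 0, 0, 0, -1],
  [0, 0, 0, 0, 0, 0, -1],
  [0, 0, 0, 0, 0, 0, -1],
])

```text
time_s: 4.35
position: [0.6185, -0.0895, 0.0779]
tool_rot: [-0.0, 1.0, -0.0, 0.0]
force: [0.3, 0.0, 2.9]
width: 0.509
grasp_force: 20.0
```

>>> arm_command([
  [0, 0, 0.04, 0, 0, 0, -1],
  [0, 0, 0.06, 0, 0, 0, -1],
  [0, 0, 0.06, 0, 0, 0, -1],
  [0, 0, 0.06, 0, 0, 0, -1],
  [0, 0, 0.03, 0, 0, 0, -1],
])

```text
time_s: 4.77
position: [0.6195, -0.0899, 0.1803]
tool_rot: [-0.0, 1.0, -0.001, 0.002]
force: [0.5, -0.8, -0.8]
width: 0.509
grasp_force: 20.0
```

>>> arm_command([
  [-0.018, -0.05, 0, 0, 0, 0, -1],
  [-0.018, -0.05, 0, 0, 0, 0, -1],
  [-0.018, -0.05, 0, 0, 0, 0, -1],
  [-0.018, -0.05, 0, 0, 0, 0, -1],
  [-0.018, -0.05, 0, 0, 0, 0, -1],
])

```text
time_s: 5.18
position: [0.5811, -0.19, 0.1763]
tool_rot: [-0.0, 1.0, 0.0, -0.001]
force: [0.2, -0.2, -1.7]
width: 0.507
grasp_force: 20.0
```

>>> arm_command([
  [-0.018, -0.06, 0, 0, 0, 0, -1],
  [-0.018, -0.06, 0, 0, 0, 0, -1],
  [-0.018, -0.06, 0, 0, 0, 0, -1],
  [-0.018, -0.05, 0, 0, 0, 0, -1],
  [-0.018, -0.035, 0, 0, 0, 0, -1],
])

```text
time_s: 5.6
position: [0.545, -0.2972, 0.1762]
tool_rot: [0.0, 1.0, 0.0, -0.001]
force: [-1.2, -0.8, -1.1]
width: 0.507
grasp_force: 20.0
```

>>> arm_command([
  [0, 0, 0, 0, 0, 0, -1],
  [0, 0, 0, 0, 0, 0, -1],
  [0, 0, 0, 0, 0, 0, -1],
  [0, 0, 0, 0, 0, 0, -1],
  [0, 0, 0, 0, 0, 0, -1],
])

```text
time_s: 6.02
position: [0.5466, -0.2943, 0.1773]
tool_rot: [-0.001, 1.0, 0.0, -0.0]
force: [-0.2, -0.6, -1.3]
width: 0.508
grasp_force: 20.0
```

```bash
python3 - <<'E'
from h import *
im,D=snapshot("top"); save("t1",im); report("top",im,D); im,D=snapshot("side"); report("side",im,D); save("s1",im)
print(get_obs()["position"])
E
```

```text
red n 194 ztop 0.1459 mean [0.6028 0.0499] circ 0.603 0.0505 0.014
yellow n 6 ztop 0.299 mean [ 0.5412 -0.2688] circ 0.5412 -0.2688 0.0034
blue n 202 ztop 0.1462 mean [ 0.5426 -0.0311] circ 0.5429 -0.0309 0.0138
red n 118 ztop 0.1456 mean [0.6028 0.0544] circ 0.6036 0.0522 0.0141
yellow n 22 ztop 0.2172 mean [ 0.5303 -0.2821] circ 0.544 -0.2838 0.0202
blue n 79 ztop 0.1455 mean [ 0.5423 -0.0248] circ 0.543 -0.0268 0.0126
[ 0.54657085 -0.29453406  0.17744691]
```

>>> arm_command([
  [0, 0, -0.06, 0, 0, 0, -1],
  [0, 0, -0.07, 0, 0, 0, -1],
  [0, 0, -0.07, 0, 0, 0, -1],
  [0, 0, -0.045, 0, 0, 0, -1],
  [0, 0, -0.008, 0, 0, 0, -1],
])

```text
time_s: 6.53
position: [0.5434, -0.2928, 0.0716]
tool_rot: [-0.001, 1.0, 0.003, -0.003]
force: [-0.7, -0.3, -2.1]
width: 0.507
grasp_force: 20.0
```

>>> arm_command([
  [0, 0, -0.006, 0, 0, 0, -1],
  [0, 0, -0.007, 0, 0, 0, -1],
  [0, 0, 0, 0, 0, 0, -1],
  [0, 0, 0, 0, 0, 0, -1],
  [0, 0, 0, 0, 0, 0, -1],
])

```text
time_s: 6.95
position: [0.5472, -0.2962, 0.0727]
tool_rot: [-0.0, 1.0, -0.001, 0.001]
force: [-0.3, -0.6, -1.9]
width: 0.503
grasp_force: 20.0
```

>>> arm_command([
  [0, 0, 0, 0, 0, 0, -1],
  [0, 0, 0, 0, 0, 0, -1],
  [0, 0, -0.004, 0, 0, 0, -1],
  [0, 0, 0, 0, 0, 0, -1],
  [0, 0, 0, 0, 0, 0, -1],
])

```text
time_s: 7.37
position: [0.5469, -0.2957, 0.0708]
tool_rot: [-0.0, 1.0, -0.0, 0.001]
force: [-1.6, 1.6, 6.3]
width: 0.503
grasp_force: 20.0
```

Contact. Release and retreat, then go above blue (0.5427, -0.0305).

>>> arm_command([
  [0, 0, 0, 0, 0, 0, 1],
  [0, 0, 0, 0, 0, 0, 1],
  [0, 0, 0, 0, 0, 0, 1],
  [0, 0, 0, 0, 0, 0, 1],
  [0, 0, 0, 0, 0, 0, 1],
])

```text
time_s: 7.78
position: [0.546, -0.2954, 0.069]
tool_rot: [-0.0, 1.0, 0.0, -0.0]
force: [0.3, 0.4, -0.4]
width: 0.826
grasp_force: 0.0
```

>>> arm_command([
  [0, 0, 0, 0, 0, 0, 1],
  [0, 0, 0.06, 0, 0, 0, 1],
  [0, 0, 0.08, 0, 0, 0, 1],
  [0, 0, 0.09, 0, 0, 0, 1],
  [0, 0, 0.09, 0, 0, 0, 1],
])

```text
time_s: 8.2
position: [0.5455, -0.295, 0.198]
tool_rot: [-0.0, 1.0, 0.001, -0.001]
force: [1.0, -1.8, -0.2]
width: 1.003
grasp_force: 0.0
```

```bash
python3 - <<'E'
from h import *
im,D=snapshot("side"); report("side",im,D); save("s2",im)
print(get_obs()["position"],get_obs()["width"])
E
```

```text
red n 116 ztop 0.1456 mean [0.6026 0.0544] circ 0.6038 0.0515 0.014
yellow n 34 ztop 0.1368 mean [ 0.5452 -0.2847] circ 0.5462 -0.288 0.011
blue n 79 ztop 0.1455 mean [ 0.5428 -0.0239] circ 0.5433 -0.0259 0.0124
[ 0.55000284 -0.29821228  0.20804592] 1.0005349429290111
```

View pics/s2.png

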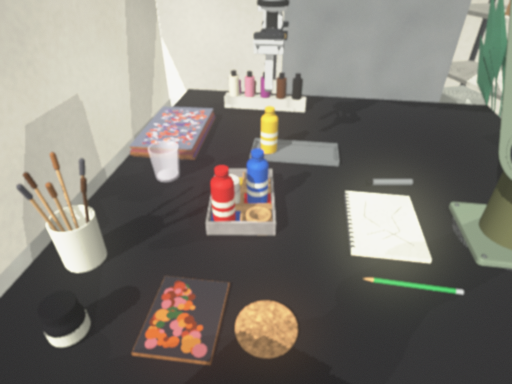

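The side view shows yellow standing upright in the tray (268,130). Next: blue.

>>> arm_command([
  [0, 0.05, 0, 0, 0, 0, 1],
  [-0.002, 0.08, 0, 0, 0, 0, 1],
  [-0.002, 0.08, 0, 0, 0, 0, 1],
  [-0.002, 0.08, 0, 0, 0, 0, 1],
  [-0.002, 0.08, 0, 0, 0, 0, 1],
])

```text
time_s: 8.67
position: [0.5427, -0.1463, 0.1973]
tool_rot: [0.0, 1.0, 0.0, 0.0]
force: [0.5, 0.6, 0.1]
width: 1.002
grasp_force: 0.0
```

>>> arm_command([
  [0, 0.08, 0, 0, 0, 0, 1],
  [0, 0.08, 0, 0, 0, 0, 1],
  [0, 0.08, 0, 0, 0, 0, 1],
  [0, 0.05, 0, 0, 0, 0, 1],
  [0, 0, 0, 0, 0, 0, 1],
])

```text
time_s: 9.08
position: [0.5426, -0.0276, 0.1973]
tool_rot: [-0.003, 1.0, 0.001, -0.0]
force: [-0.1, -0.2, -0.1]
width: 1.004
grasp_force: 0.0
```

>>> arm_command([
  [0, 0, 0, 0, 0, 0, 1],
  [0, 0, 0, 0, 0, 0, 1],
  [0, 0, 0, 0, 0, 0, 1],
  [0, 0, 0, 0, 0, 0, 1],
  [0, 0, 0, 0, 0, 0, 1],
])

```text
time_s: 9.5
position: [0.543, -0.0326, 0.1974]
tool_rot: [0.001, 1.0, -0.0, -0.0]
force: [-0.1, 0.3, -0.2]
width: 0.999
grasp_force: 0.0
```

>>> arm_command([
  [0, 0, -0.05, 0, 0, 0, 1],
  [0, 0.001, -0.07, 0, 0, 0, 1],
  [0, 0.001, -0.07, 0, 0, 0, 1],
  [0, 0.001, -0.07, 0, 0, 0, 1],
  [0, 0, -0.04, 0, 0, 0, 1],
])

```text
time_s: 9.92
position: [0.5409, -0.0305, 0.0742]
tool_rot: [0.0, 1.0, 0.0, -0.002]
force: [-1.3, 0.3, -0.7]
width: 0.999
grasp_force: 0.0
```

>>> arm_command([
  [0, 0, 0, 0, 0, 0, -1],
  [0, 0, 0, 0, 0, 0, -1],
  [0, 0, 0, 0, 0, 0, -1],
  [0, 0, 0, 0, 0, 0, -1],
  [0, 0, 0, 0, 0, 0, -1],
])

```text
time_s: 10.33
position: [0.5445, -0.0307, 0.0793]
tool_rot: [-0.0, 1.0, -0.0, 0.002]
force: [-0.6, -0.1, 0.4]
width: 0.683
grasp_force: 0.0
```

>>> arm_command([
  [0, 0, 0, 0, 0, 0, -1],
  [0, 0, 0, 0, 0, 0, -1],
  [0, 0, 0, 0, 0, 0, -1],
  [0, 0, 0, 0, 0, 0, -1],
  [0, 0, 0, 0, 0, 0, -1],
])

```text
time_s: 10.75
position: [0.5435, -0.0304, 0.0782]
tool_rot: [-0.0, 1.0, -0.0, 0.001]
force: [-0.2, -0.1, 3.6]
width: 0.509
grasp_force: 20.0
```

>>> arm_command([
  [0, 0, 0.04, 0, 0, 0, -1],
  [0, 0, 0.06, 0, 0, 0, -1],
  [0, 0, 0.06, 0, 0, 0, -1],
  [0, 0, 0.06, 0, 0, 0, -1],
  [0, 0, 0.03, 0, 0, 0, -1],
])

```text
time_s: 11.17
position: [0.5441, -0.0304, 0.1798]
tool_rot: [-0.0, 1.0, -0.0, 0.002]
force: [1.1, -0.7, -1.1]
width: 0.506
grasp_force: 20.0
```

>>> arm_command([
  [-0.02, -0.04, 0, 0, 0, 0, -1],
  [-0.03, -0.07, 0, 0, 0, 0, -1],
  [-0.03, -0.07, 0, 0, 0, 0, -1],
  [-0.03, -0.07, 0, 0, 0, 0, -1],
  [-0.03, -0.07, 0, 0, 0, 0, -1],
])

```text
time_s: 11.58
position: [0.4856, -0.1588, 0.1762]
tool_rot: [-0.001, 1.0, 0.0, -0.001]
force: [-0.6, -1.0, -1.8]
width: 0.506
grasp_force: 20.0
```

>>> arm_command([
  [-0.03, -0.08, 0, 0, 0, 0, -1],
  [-0.013, -0.08, 0, 0, 0, 0, -1],
  [0, -0.08, 0, 0, 0, 0, -1],
  [0, -0.07, 0, 0, 0, 0, -1],
  [0, -0.033, 0, 0, 0, 0, -1],
])

```text
time_s: 12.0
position: [0.4688, -0.2984, 0.1764]
tool_rot: [0.001, 1.0, -0.0, -0.001]
force: [1.0, -0.1, -2.5]
width: 0.506
grasp_force: 20.0
```

>>> arm_command([
  [0, 0, 0, 0, 0, 0, -1],
  [0, 0, 0, 0, 0, 0, -1],
  [0, 0, 0, 0, 0, 0, -1],
  [0, 0, -0.05, 0, 0, 0, -1],
  [0, 0, -0.05, 0, 0, 0, -1],
])

```text
time_s: 12.42
position: [0.4712, -0.2946, 0.1385]
tool_rot: [-0.001, 1.0, -0.001, 0.002]
force: [0.1, -0.3, -2.1]
width: 0.507
grasp_force: 20.0
```

>>> arm_command([
  [0, 0, -0.06, 0, 0, 0, -1],
  [0, 0, -0.05, 0, 0, 0, -1],
  [0, 0, -0.03, 0, 0, 0, -1],
  [0, 0, -0.017, 0, 0, 0, -1],
  [0, 0, 0, 0, 0, 0, -1],
])

```text
time_s: 12.83
position: [0.469, -0.2937, 0.0731]
tool_rot: [-0.001, 1.0, 0.001, -0.001]
force: [-0.3, 0.2, -1.3]
width: 0.507
grasp_force: 20.0
```

>>> arm_command([
  [0, 0, -0.005, 0, 0, 0, -1],
  [0, 0, -0.005, 0, 0, 0, -1],
  [0, 0, -0.005, 0, 0, 0, -1],
  [0, 0, 0, 0, 0, 0, -1],
  [0, 0, 0, 0, 0, 0, -1],
])

```text
time_s: 13.25
position: [0.4711, -0.2965, 0.0712]
tool_rot: [-0.0, 1.0, -0.001, 0.001]
force: [-2.0, 1.6, 5.5]
width: 0.511
grasp_force: 20.0
```

>>> arm_command([
  [0, 0, 0, 0, 0, 0, -1],
  [0, 0, 0, 0, 0, 0, -1],
  [0, 0, 0, 0, 0, 0, -1],
  [0, 0, 0, 0, 0, 0, -1],
  [0, 0, 0, 0, 0, 0, -1],
])

```text
time_s: 13.67
position: [0.4711, -0.2964, 0.0712]
tool_rot: [-0.0, 1.0, -0.001, 0.001]
force: [-1.1, 1.0, 6.0]
width: 0.507
grasp_force: 20.0
```

>>> arm_command([
  [0, 0, 0, 0, 0, 0, 1],
  [0, 0, 0, 0, 0, 0, 1],
  [0, 0, 0, 0, 0, 0, 1],
  [0, 0, 0, 0, 0, 0, 1],
  [0, 0, 0, 0, 0, 0, 1],
])

```text
time_s: 14.08
position: [0.4698, -0.2955, 0.0686]
tool_rot: [-0.0, 1.0, -0.0, 0.0]
force: [-0.2, -0.3, 0.2]
width: 0.827
grasp_force: 0.0
```

>>> arm_command([
  [0, 0, 0, 0, 0, 0, 1],
  [0, 0, 0.06, 0, 0, 0, 1],
  [0, 0, 0.09, 0, 0, 0, 1],
  [0, 0, 0.09, 0, 0, 0, 1],
  [0, 0, 0.09, 0, 0, 0, 1],
])

```text
time_s: 14.5
position: [0.4693, -0.2951, 0.2015]
tool_rot: [-0.0, 1.0, 0.001, -0.001]
force: [-0.1, 0.6, -0.2]
width: 0.999
grasp_force: 0.0
```

>>> arm_command([
  [0.03, 0.07, 0, 0, 0, 0, 1],
  [0.03, 0.09, 0, 0, 0, 0, 1],
  [0.03, 0.09, 0, 0, 0, 0, 1],
  [0.03, 0.09, 0, 0, 0, 0, 1],
  [0.03, 0.09, 0, 0, 0, 0, 1],
])

```text
time_s: 14.92
position: [0.53, -0.122, 0.2008]
tool_rot: [0.0, 1.0, -0.0, 0.0]
force: [0.9, 0.2, -0.1]
width: 0.996
grasp_force: 0.0
```

>>> arm_command([
  [0.03, 0.09, 0, 0, 0, 0, 1],
  [0.03, 0.09, 0, 0, 0, 0, 1],
  [0.04, 0.09, 0, 0, 0, 0, 1],
  [0.04, 0.09, 0, 0, 0, 0, 1],
  [0.039, 0.078, 0, 0, 0, 0, 1],
])

```text
time_s: 15.33
position: [0.6017, 0.0543, 0.2006]
tool_rot: [-0.001, 1.0, 0.0, -0.0]
force: [0.5, -1.0, 1.0]
width: 0.999
grasp_force: 0.0
```

>>> arm_command([
  [0, 0, 0, 0, 0, 0, 1],
  [0, 0, 0, 0, 0, 0, 1],
  [0, 0, 0, 0, 0, 0, 1],
  [0, 0, 0, 0, 0, 0, 1],
  [0, 0, 0, 0, 0, 0, 1],
])

```text
time_s: 15.75
position: [0.601, 0.0503, 0.2006]
tool_rot: [0.001, 1.0, -0.0, -0.0]
force: [-0.3, -0.5, 0.4]
width: 1.003
grasp_force: 0.0
```

```bash
python3 - <<'E'
from h import *
im,D=snapshot("side"); report("side",im,D); save("s3",im)
im,D=snapshot("top"); report("top",im,D); save("t3",im)
print(get_obs()["position"],get_obs()["width"])
E
```

```text
red n 118 ztop 0.1455 mean [0.6026 0.0546] circ 0.6031 0.0512 0.0137
yellow n 34 ztop 0.1366 mean [ 0.545 -0.285] circ 0.5462 -0.2881 0.0112
blue n 32 ztop 0.1378 mean [ 0.4705 -0.2867] circ 0.471 -0.2879 0.0099
red n 39 ztop 0.1467 mean [0.5961 0.0625] circ 0.556 0.0768 0.0607
yellow n 206 ztop 0.1389 mean [ 0.5459 -0.2946] circ 0.5466 -0.2954 0.0142
blue n 225 ztop 0.139 mean [ 0.4705 -0.2958] circ 0.471 -0.2966 0.014
[0.6011384  0.05044423 0.20075911] 0.9999735196394846
```

Both bottles are standing well in the tray. Take red; z goes down 0.124.

>>> arm_command([
  [0.003, 0, -0.05, 0, 0, 0, 1],
  [0, 0, -0.08, 0, 0, 0, 1],
  [0, 0, -0.08, 0, 0, 0, 1],
  [0, 0, -0.06, 0, 0, 0, 1],
  [0, 0, -0.04, 0, 0, 0, 1],
])

```text
time_s: 16.27
position: [0.6003, 0.0509, 0.0735]
tool_rot: [0.0, 1.0, 0.0, -0.002]
force: [-0.9, -0.1, -0.0]
width: 0.999
grasp_force: 0.0
```

>>> arm_command([
  [0, 0, 0, 0, 0, 0, -1],
  [0, 0, 0, 0, 0, 0, -1],
  [0, 0, 0, 0, 0, 0, -1],
  [0, 0, 0, 0, 0, 0, -1],
  [0, 0, 0, 0, 0, 0, -1],
])

```text
time_s: 16.68
position: [0.6041, 0.0515, 0.0787]
tool_rot: [-0.0, 1.0, -0.0, 0.002]
force: [0.1, -0.1, 0.7]
width: 0.681
grasp_force: 0.0
```

>>> arm_command([
  [0, 0, 0, 0, 0, 0, -1],
  [0, 0, 0, 0, 0, 0, -1],
  [0, 0, 0, 0, 0, 0, -1],
  [0, 0, 0, 0, 0, 0, -1],
  [0, 0, 0, 0, 0, 0, -1],
])

```text
time_s: 17.1
position: [0.6032, 0.0516, 0.0774]
tool_rot: [-0.0, 1.0, -0.0, 0.001]
force: [-0.7, -0.6, 2.6]
width: 0.509
grasp_force: 20.0
```

>>> arm_command([
  [0, 0, 0.04, 0, 0, 0, -1],
  [0, 0, 0.06, 0, 0, 0, -1],
  [0, 0, 0.06, 0, 0, 0, -1],
  [0, 0, 0.06, 0, 0, 0, -1],
  [0, 0, 0.03, 0, 0, 0, -1],
])

```text
time_s: 17.52
position: [0.6036, 0.0519, 0.1791]
tool_rot: [-0.0, 1.0, 0.0, 0.002]
force: [0.5, -0.4, -2.1]
width: 0.508
grasp_force: 20.0
```

>>> arm_command([
  [-0.05, -0.01, 0, 0, 0, 0, -1],
  [-0.08, -0.02, 0, 0, 0, 0, -1],
  [-0.08, -0.04, 0, 0, 0, 0, -1],
  [-0.08, -0.05, 0, 0, 0, 0, -1],
  [-0.08, -0.05, 0, 0, 0, 0, -1],
])

```text
time_s: 17.93
position: [0.4521, -0.0162, 0.1752]
tool_rot: [-0.001, 1.0, 0.0, -0.001]
force: [0.8, -1.3, -0.8]
width: 0.506
grasp_force: 20.0
```

>>> arm_command([
  [-0.06, -0.07, 0, 0, 0, 0, -1],
  [-0.06, -0.07, 0, 0, 0, 0, -1],
  [-0.02, -0.08, 0, 0, 0, 0, -1],
  [-0.0075, -0.08, 0, 0, 0, 0, -1],
  [0, -0.08, 0, 0, 0, 0, -1],
])

```text
time_s: 18.35
position: [0.3938, -0.1688, 0.1758]
tool_rot: [-0.0, 1.0, 0.0, -0.001]
force: [1.1, 1.1, -2.4]
width: 0.509
grasp_force: 20.0
```

>>> arm_command([
  [0, -0.08, 0, 0, 0, 0, -1],
  [0, -0.08, 0, 0, 0, 0, -1],
  [0, -0.08, 0, 0, 0, 0, -1],
  [0, -0.05, 0, 0, 0, 0, -1],
  [0, -0.026, 0, 0, 0, 0, -1],
])

```text
time_s: 18.77
position: [0.3949, -0.2968, 0.1757]
tool_rot: [0.001, 1.0, 0.0, -0.001]
force: [-0.3, 0.1, -3.0]
width: 0.505
grasp_force: 20.0
```

>>> arm_command([
  [0, 0, 0, 0, 0, 0, -1],
  [0, 0, 0, 0, 0, 0, -1],
  [0, 0, 0, 0, 0, 0, -1],
  [0, 0, -0.05, 0, 0, 0, -1],
  [0, 0, -0.05, 0, 0, 0, -1],
])

```text
time_s: 19.18
position: [0.3969, -0.2941, 0.1377]
tool_rot: [-0.001, 1.0, -0.001, 0.001]
force: [0.1, -0.3, -2.7]
width: 0.506
grasp_force: 20.0
```

>>> arm_command([
  [0, 0, -0.06, 0, 0, 0, -1],
  [0, 0, -0.05, 0, 0, 0, -1],
  [0, 0, -0.03, 0, 0, 0, -1],
  [0, 0, -0.016, 0, 0, 0, -1],
  [0, 0, 0, 0, 0, 0, -1],
])

```text
time_s: 19.6
position: [0.3948, -0.2923, 0.0728]
tool_rot: [-0.001, 1.0, 0.001, -0.001]
force: [0.2, 0.4, -1.6]
width: 0.506
grasp_force: 20.0
```

>>> arm_command([
  [0, 0, -0.005, 0, 0, 0, -1],
  [0, 0, -0.005, 0, 0, 0, -1],
  [0, 0, -0.005, 0, 0, 0, -1],
  [0, 0, 0, 0, 0, 0, -1],
  [0, 0, 0, 0, 0, 0, -1],
])

```text
time_s: 20.02
position: [0.3968, -0.2957, 0.0701]
tool_rot: [-0.0, 1.0, -0.001, 0.001]
force: [0.1, 0.3, 6.2]
width: 0.507
grasp_force: 20.0
```

>>> arm_command([
  [0, 0, 0, 0, 0, 0, -1],
  [0, 0, 0, 0, 0, 0, -1],
  [0, 0, 0, 0, 0, 0, -1],
  [0, 0, 0, 0, 0, 0, -1],
  [0, 0, 0, 0, 0, 0, -1],
])

```text
time_s: 20.43
position: [0.3968, -0.2958, 0.0701]
tool_rot: [-0.0, 1.0, -0.001, 0.001]
force: [-0.8, 1.6, 6.0]
width: 0.507
grasp_force: 20.0
```

>>> arm_command([
  [0, 0, 0, 0, 0, 0, 1],
  [0, 0, 0, 0, 0, 0, 1],
  [0, 0, 0, 0, 0, 0, 1],
  [0, 0, 0, 0, 0, 0, 1],
  [0, 0, 0, 0, 0, 0, 1],
])

```text
time_s: 20.85
position: [0.3954, -0.2945, 0.068]
tool_rot: [-0.0, 1.0, 0.0, -0.0]
force: [-0.0, 0.2, -0.3]
width: 0.827
grasp_force: 0.0
```

>>> arm_command([
  [0, 0, 0, 0, 0, 0, 1],
  [0, 0, 0.06, 0, 0, 0, 1],
  [0, 0, 0.09, 0, 0, 0, 1],
  [0, 0, 0.09, 0, 0, 0, 1],
  [0, 0, 0.09, 0, 0, 0, 1],
])

```text
time_s: 21.27
position: [0.3951, -0.2941, 0.2012]
tool_rot: [-0.0, 1.0, 0.001, -0.001]
force: [0.2, -0.8, 0.2]
width: 0.997
grasp_force: 0.0
```

>>> arm_command([
  [0.04, 0.05, 0, 0, 0, 0, 1],
  [0.06, 0.07, 0, 0, 0, 0, 1],
  [0.06, 0.075, 0, 0, 0, 0, 1],
  [0.06, 0.075, 0, 0, 0, 0, 1],
  [0.06, 0.075, 0, 0, 0, 0, 1],
])

```text
time_s: 21.68
position: [0.5084, -0.1553, 0.2004]
tool_rot: [0.0, 1.0, -0.0, 0.0]
force: [0.2, -0.6, 0.3]
width: 0.999
grasp_force: 0.0
```

>>> arm_command([
  [0.06, 0.075, 0, 0, 0, 0, 1],
  [0.06, 0.075, 0, 0, 0, 0, 1],
  [0.06, 0.075, 0, 0, 0, 0, 1],
  [0.05, 0.075, 0, 0, 0, 0, 1],
  [0.029, 0.037, 0, 0, 0, 0, 1],
])

```text
time_s: 22.1
position: [0.6126, -0.0181, 0.1998]
tool_rot: [-0.002, 1.0, 0.001, 0.0]
force: [0.0, -0.6, 0.2]
width: 0.999
grasp_force: 0.0
```

>>> arm_command([
  [0, 0, 0, 0, 0, 0, 1],
  [0, 0, 0, 0, 0, 0, 1],
  [0, 0, 0, 0, 0, 0, 1],
  [0, 0, 0, 0, 0, 0, 1],
  [0, 0, 0, 0, 0, 0, 1],
])

```text
time_s: 22.52
position: [0.6106, -0.0232, 0.2003]
tool_rot: [0.001, 1.0, -0.0, -0.0]
force: [-0.4, 0.2, 0.8]
width: 0.995
grasp_force: 0.0
```

```bash
python3 - <<'E'
from h import *
im,D=snapshot("side"); report("side",im,D); save("s4",im)
im,D=snapshot("top"); report("top",im,D)
print(get_obs()["position"],get_obs()["width"])
E
```

```text
red n 39 ztop 0.1382 mean [ 0.3967 -0.2879] circ 0.3963 -0.2901 0.0108
yellow n 33 ztop 0.1371 mean [ 0.545  -0.2846] circ 0.5462 -0.2885 0.0112
blue n 21 ztop 0.1382 mean [ 0.4688 -0.2854] circ 0.4688 -0.2863 0.0073
red n 237 ztop 0.139 mean [ 0.3977 -0.2953] circ 0.3976 -0.2959 0.0139
yellow n 205 ztop 0.1388 mean [ 0.5462 -0.2944] circ 0.5465 -0.2957 0.0142
blue n 222 ztop 0.1391 mean [ 0.4706 -0.2957] circ 0.4706 -0.2966 0.014
[ 0.61074415 -0.02296937  0.20038964] 0.9993049856432481
```

View pics/s4.png

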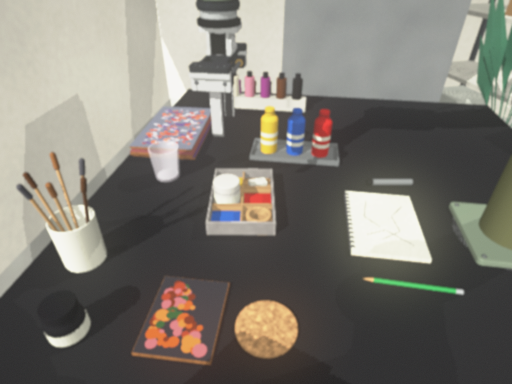

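The side view shows yellow (268), blue (295) and red (321) upright in the tray, and the jar alone in its bay (227,188). Now the jar.

>>> arm_command([
  [0.002, 0.003, -0.05, 0, 0, 0, 1],
  [0, 0.001, -0.08, 0, 0, 0, 1],
  [0, 0, -0.08, 0, 0, 0, 1],
  [0, 0, -0.07, 0, 0, 0, 1],
  [0, 0, -0.05, 0, 0, 0, 1],
])

```text
time_s: 23.03
position: [0.61, -0.0206, 0.0654]
tool_rot: [0.0, 1.0, 0.0, -0.002]
force: [0.2, 0.1, -0.1]
width: 1.002
grasp_force: 0.0
```

>>> arm_command([
  [0, 0, -0.04, 0, 0, 0, 1],
  [0, 0, -0.025, 0, 0, 0, 1],
  [0, 0, -0.01, 0, 0, 0, 1],
  [0, 0, -0.005, 0, 0, 0, 1],
  [0, 0, 0, 0, 0, 0, 1],
])

```text
time_s: 23.45
position: [0.6125, -0.0206, 0.0369]
tool_rot: [-0.0, 1.0, -0.0, 0.001]
force: [-0.1, -0.8, 0.5]
width: 1.002
grasp_force: 0.0
```

>>> arm_command([
  [0, 0, 0, 0, 0, 0, -1],
  [0, 0, 0, 0, 0, 0, -1],
  [0, 0, 0, 0, 0, 0, -1],
  [0, 0, 0, 0, 0, 0, -1],
  [0, 0, 0, 0, 0, 0, -1],
])

```text
time_s: 23.87
position: [0.6123, -0.0203, 0.0368]
tool_rot: [-0.0, 1.0, -0.0, 0.0]
force: [-0.2, 0.1, 0.3]
width: 0.681
grasp_force: 0.0
```

>>> arm_command([
  [0, 0, 0, 0, 0, 0, -1],
  [0, 0, 0, 0, 0, 0, -1],
  [0, 0, 0, 0, 0, 0, -1],
  [0, 0, 0, 0, 0, 0, -1],
  [0, 0, 0, 0, 0, 0, -1],
])

```text
time_s: 24.28
position: [0.6122, -0.0203, 0.0366]
tool_rot: [-0.0, 1.0, -0.0, 0.0]
force: [-1.2, 0.6, 2.8]
width: 0.634
grasp_force: 20.0
```

>>> arm_command([
  [0, 0, 0.03, 0, 0, 0, -1],
  [0, 0, 0.05, 0, 0, 0, -1],
  [0, 0, 0.06, 0, 0, 0, -1],
  [0, 0, 0.06, 0, 0, 0, -1],
  [0, 0, 0.05, 0, 0, 0, -1],
])

```text
time_s: 24.7
position: [0.612, -0.0202, 0.1379]
tool_rot: [-0.0, 1.0, 0.0, 0.0]
force: [0.3, 0.3, -1.7]
width: 0.636
grasp_force: 20.0
```

```bash
python3 - <<'E'
from h import *
for n,z in(("top",.0075),("side",.008)):
    d=np.load(n+"0.npz"); im=d["im"]; hsv=cv2.cvtColor(im,cv2.COLOR_RGB2HSV)
    m=((hsv[...,1]>80)&(hsv[...,0]<28)&(hsv[...,2]>60)).astype(np.uint8)
    P=cloud(n,d["D"]); m[(abs(P[...,0]-.48)>.07)|(abs(P[...,1]-.29)>.08)]=0
    m=cv2.morphologyEx(m,cv2.MORPH_OPEN,np.ones((3,3)))
    c=max(cv2.findContours(m,cv2.RETR_EXTERNAL,cv2.CHAIN_APPROX_NONE)[0],key=cv2.contourArea)
    e=cv2.fitEllipse(cv2.convexHull(c)); print(n,e,w(n,e[0],z=.006), "rim extents",[w(n,p,z=.006)[:2].round(3).tolist() for p in (c[c[:,0,0].argmin(),0],c[c[:,0,0].argmax(),0],c[c[:,0,1].argmin(),0],c[c[:,0,1].argmax(),0])])
    k=(hsv[...,2]<0)
    q=P[(P[...,2]>.0055)&(P[...,2]<.02)&(abs(P[...,0]-.63)<.09)&(abs(P[...,1]-.29)<.1)]
    print("painting",cv2.minAreaRect(q[:,:2].astype(np.float32)))
E
```

```text
top ((117.30941009521484, 238.04896545410156), (50.92240524291992, 53.733463287353516), 45.070987701416016) [0.48089033 0.29228583 0.006     ] rim extents [[0.491, 0.344], [0.473, 0.24], [0.533, 0.298], [0.43, 0.298]]
painting ((0.6302209496498108, 0.29523995518684387), (0.16296570003032684, 0.1945846974849701), 6.051673412322998)
side ((265.9266052246094, 328.84722900390625), (60.35795974731445, 65.54568481445312), 95.81486511230469) [0.48172779 0.29661098 0.006     ] rim extents [[0.534, 0.292], [0.431, 0.3], [0.494, 0.24], [0.474, 0.346]]
painting ((0.6173844337463379, 0.289306104183197), (0.12064822018146515, 0.15240512788295746), 0.9608250260353088)
```

>>> arm_command([
  [-0.04, 0.02, 0, 0, 0, 0, -1],
  [-0.06, 0.04, 0, 0, 0, 0, -1],
  [-0.06, 0.06, 0, 0, 0, 0, -1],
  [-0.06, 0.07, 0, 0, 0, 0, -1],
  [-0.06, 0.07, 0, 0, 0, 0, -1],
])

```text
time_s: 25.12
position: [0.4984, 0.0843, 0.1363]
tool_rot: [0.0, 1.0, 0.0, -0.0]
force: [-0.0, 0.1, -1.3]
width: 0.634
grasp_force: 20.0
```

>>> arm_command([
  [-0.0475, 0.08, 0, 0, 0, 0, -1],
  [0, 0.08, 0, 0, 0, 0, -1],
  [0, 0.08, 0, 0, 0, 0, -1],
  [0, 0.08, 0, 0, 0, 0, -1],
  [0, 0.08, 0, 0, 0, 0, -1],
])

```text
time_s: 25.53
position: [0.4802, 0.2452, 0.1366]
tool_rot: [-0.0, 1.0, -0.0, -0.0]
force: [0.9, -0.0, -0.5]
width: 0.637
grasp_force: 20.0
```

>>> arm_command([
  [0, 0.07, 0, 0, 0, 0, -1],
  [0, 0.04, 0, 0, 0, 0, -1],
  [0, 0.0145, 0, 0, 0, 0, -1],
  [0, 0, 0, 0, 0, 0, -1],
  [0, 0, 0, 0, 0, 0, -1],
])

```text
time_s: 25.95
position: [0.4806, 0.2928, 0.136]
tool_rot: [-0.0, 1.0, -0.001, -0.0]
force: [-0.1, 0.0, -1.7]
width: 0.634
grasp_force: 20.0
```

>>> arm_command([
  [0, 0, 0, 0, 0, 0, -1],
  [0, 0, 0, 0, 0, 0, -1],
  [0, 0, -0.04, 0, 0, 0, -1],
  [0, 0, -0.05, 0, 0, 0, -1],
  [0, 0, -0.04, 0, 0, 0, -1],
])

```text
time_s: 26.37
position: [0.4813, 0.2924, 0.0838]
tool_rot: [0.001, 1.0, -0.0, 0.0]
force: [-1.4, 0.3, -1.3]
width: 0.636
grasp_force: 20.0
```

>>> arm_command([
  [0, 0, 0, 0, 0, 0, -1],
  [0, 0, 0, 0, 0, 0, -1],
  [0, 0, 0, 0, 0, 0, -1],
  [0, 0, 0, 0, 0, 0, -1],
  [0, 0, 0, 0, 0, 0, -1],
])

```text
time_s: 26.78
position: [0.4821, 0.2938, 0.0857]
tool_rot: [-0.0, 1.0, 0.001, 0.001]
force: [1.3, 0.2, -1.5]
width: 0.634
grasp_force: 20.0
```

>>> arm_command([
  [0, 0, -0.04, 0, 0, 0, -1],
  [0, 0, -0.04, 0, 0, 0, -1],
  [0, 0, -0.025, 0, 0, 0, -1],
  [0, 0, -0.012, 0, 0, 0, -1],
  [0, 0, 0, 0, 0, 0, -1],
])

```text
time_s: 27.2
position: [0.4801, 0.2932, 0.0365]
tool_rot: [-0.0, 1.0, -0.0, -0.001]
force: [0.3, -0.8, -1.5]
width: 0.631
grasp_force: 20.0
```

>>> arm_command([
  [0, 0, -0.005, 0, 0, 0, -1],
  [0, 0, -0.005, 0, 0, 0, -1],
  [0, 0, -0.003, 0, 0, 0, -1],
  [0, 0, 0, 0, 0, 0, -1],
  [0, 0, 0, 0, 0, 0, -1],
])

```text
time_s: 27.62
position: [0.4821, 0.294, 0.0345]
tool_rot: [-0.0, 1.0, 0.0, 0.001]
force: [-2.6, -1.1, 6.5]
width: 0.638
grasp_force: 20.0
```

>>> arm_command([
  [0, 0, 0, 0, 0, 0, -1],
  [0, 0, 0, 0, 0, 0, -1],
  [0, 0, 0, 0, 0, 0, -1],
  [0, 0, 0, 0, 0, 0, -1],
  [0, 0, 0, 0, 0, 0, -1],
])

```text
time_s: 28.03
position: [0.4821, 0.294, 0.0345]
tool_rot: [-0.0, 1.0, 0.0, 0.001]
force: [-2.0, -1.2, 6.1]
width: 0.636
grasp_force: 20.0
```

>>> arm_command([
  [0, 0, 0, 0, 0, 0, 1],
  [0, 0, 0, 0, 0, 0, 1],
  [0, 0, 0, 0, 0, 0, 1],
  [0, 0, 0, 0, 0, 0, 1],
  [0, 0, 0, 0, 0, 0, 1],
])

```text
time_s: 28.45
position: [0.4811, 0.2936, 0.0322]
tool_rot: [-0.0, 1.0, 0.0, 0.0]
force: [0.4, 0.6, 0.8]
width: 0.953
grasp_force: 0.0
```

>>> arm_command([
  [0, 0, 0, 0, 0, 0, 1],
  [0, 0, 0.06, 0, 0, 0, 1],
  [0, 0, 0.08, 0, 0, 0, 1],
  [0, 0, 0.09, 0, 0, 0, 1],
  [0, 0, 0.1, 0, 0, 0, 1],
])

```text
time_s: 28.87
position: [0.4796, 0.2929, 0.164]
tool_rot: [-0.0, 1.0, -0.001, -0.002]
force: [1.5, 0.9, -0.8]
width: 0.997
grasp_force: 0.0
```

>>> arm_command([
  [0, -0.05, 0.09, 0, 0, 0, 1],
  [-0.005, -0.08, 0, 0, 0, 0, 1],
  [-0.01, -0.09, 0, 0, 0, 0, 1],
  [-0.01, -0.09, 0, 0, 0, 0, 1],
  [0, -0.09, 0, 0, 0, 0, 1],
])

```text
time_s: 29.28
position: [0.4702, 0.1324, 0.2005]
tool_rot: [-0.001, 1.0, 0.0, 0.0]
force: [0.7, 0.4, -0.2]
width: 0.999
grasp_force: 0.0
```

>>> arm_command([
  [0, -0.09, 0, 0, 0, 0, 1],
  [0, -0.09, 0, 0, 0, 0, 1],
  [0, -0.09, 0, 0, 0, 0, 1],
  [0, -0.09, 0, 0, 0, 0, 1],
  [0, -0.09, 0, 0, 0, 0, 1],
])

```text
time_s: 29.7
position: [0.4706, -0.0481, 0.2003]
tool_rot: [-0.0, 1.0, -0.0, 0.0]
force: [0.6, 0.1, 0.1]
width: 0.999
grasp_force: 0.0
```

>>> arm_command([
  [0, -0.09, 0, 0, 0, 0, 1],
  [0, -0.09, 0, 0, 0, 0, 1],
  [0, -0.09, 0, 0, 0, 0, 1],
  [0, -0.09, 0, 0, 0, 0, 1],
  [0, -0.09, 0, 0, 0, 0, 1],
])

```text
time_s: 30.12
position: [0.4706, -0.2282, 0.2002]
tool_rot: [-0.0, 1.0, 0.0, 0.0]
force: [0.3, 0.3, -0.5]
width: 1.0
grasp_force: 0.0
```

>>> arm_command([
  [0, -0.09, 0, 0, 0, 0, 1],
  [0, -0.06, 0, 0, 0, 0, 1],
  [0, -0.022, 0, 0, 0, 0, 1],
  [0, 0, 0, 0, 0, 0, 1],
  [0, 0, 0, 0, 0, 0, 1],
])

```text
time_s: 30.53
position: [0.4708, -0.2944, 0.1998]
tool_rot: [-0.0, 1.0, 0.001, -0.0]
force: [-0.5, 0.0, -0.4]
width: 1.0
grasp_force: 0.0
```

```bash
python3 - <<'E'
from h import *
im,D=snapshot("top"); save("t5",im); P,H,S,V=report("top",im,D)
k=(D>0)&(abs(P[...,0]-.48)<.08)&(abs(P[...,1]-.29)<.08)&(P[...,2]>.055)&(P[...,2]<.08)
print("jar",k.sum(),np.median(P[k][:,2]),cv2.minEnclosingCircle(P[k][:,:2].astype(np.float32)))
k=(D>0)&(abs(P[...,0]-.58)<.13)&(abs(P[...,1]+.027)<.15)&(P[...,2]<.03)
for c,m in dict(red=((H<8)|(H>172))&(S>150),yellow=(H>20)&(H<34)&(S>150),blue=(H>100)&(H<125)&(S>130)).items():
    q=P[k&m&(V>60)]; print("liner",c,len(q),[np.round(a,4) for a in cv2.minAreaRect(q[:,:2].astype(np.float32))],q[:,:2].mean(0).round(4))
print(get_obs()["position"],get_obs()["width"])
E
```

```text
red n 230 ztop 0.139 mean [ 0.3979 -0.2949] circ 0.398 -0.2961 0.0141
yellow n 16 ztop 0.3405 mean [ 0.5049 -0.2194] circ 0.5046 -0.2199 0.0096
blue n 33 ztop 0.1096 mean [ 0.4563 -0.2869] circ 0.4597 -0.29 0.0182
jar 837 0.06691750651398576 ((0.48208120465278625, 0.29230058193206787), 0.03029041364789009)
liner red 930 [array([ 0.5442, -0.0313]), array([0.061, 0.063]), np.float64(8.6903)] [ 0.5442 -0.0314]
liner yellow 886 [array([ 0.6209, -0.0902]), array([0.0637, 0.0638]), np.float64(8.3501)] [ 0.6224 -0.0907]
liner blue 837 [array([0.603 , 0.0489]), array([0.0588, 0.0611]), np.float64(8.4168)] [0.6031 0.0489]
[ 0.47090768 -0.2937364   0.19991184] 0.9985171399731465
```

View pics/t5.png

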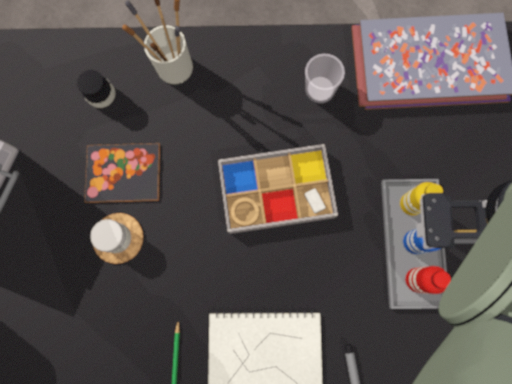

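The jar stands centred on the coaster (112,235 in the top view), and the liners are clear: blue far left (240,177), red near middle (280,206), yellow far right (310,167). Now blue.

>>> arm_command([
  [0, -0.003, -0.06, 0, 0, 0, 1],
  [0, 0, -0.08, 0, 0, 0, 1],
  [0, 0, -0.08, 0, 0, 0, 1],
  [0, 0, -0.07, 0, 0, 0, 1],
  [0, 0, -0.034, 0, 0, 0, 1],
])

```text
time_s: 31.0
position: [0.469, -0.2921, 0.0668]
tool_rot: [-0.002, 1.0, 0.002, -0.002]
force: [-0.7, 0.2, -0.8]
width: 0.997
grasp_force: 0.0
```

>>> arm_command([
  [0, 0, 0, 0, 0, 0, -1],
  [0, 0, 0, 0, 0, 0, -1],
  [0, 0, 0, 0, 0, 0, -1],
  [0, 0, 0, 0, 0, 0, -1],
  [0, 0, 0, 0, 0, 0, -1],
])

```text
time_s: 31.42
position: [0.4722, -0.2971, 0.0726]
tool_rot: [-0.001, 1.0, -0.001, 0.001]
force: [-0.1, 0.4, 0.2]
width: 0.684
grasp_force: 0.0
```

>>> arm_command([
  [0, 0, 0, 0, 0, 0, -1],
  [0, 0, 0, 0, 0, 0, -1],
  [0, 0, 0, 0, 0, 0, -1],
  [0, 0, 0, 0, 0, 0, -1],
  [0, 0, 0, 0, 0, 0, -1],
])

```text
time_s: 31.83
position: [0.4714, -0.2967, 0.0713]
tool_rot: [-0.0, 1.0, -0.0, 0.0]
force: [0.0, 1.0, 4.2]
width: 0.512
grasp_force: 20.0
```

>>> arm_command([
  [0, 0, 0.04, 0, 0, 0, -1],
  [0, 0, 0.06, 0, 0, 0, -1],
  [0, 0, 0.06, 0, 0, 0, -1],
  [0, 0, 0.06, 0, 0, 0, -1],
  [0, 0, 0.04, 0, 0, 0, -1],
])

```text
time_s: 32.25
position: [0.4712, -0.2968, 0.1762]
tool_rot: [-0.0, 1.0, -0.0, 0.0]
force: [0.7, -0.5, -1.4]
width: 0.508
grasp_force: 20.0
```

>>> arm_command([
  [0, 0.05, 0, 0, 0, 0, -1],
  [0, 0.09, 0, 0, 0, 0, -1],
  [0.02, 0.09, 0, 0, 0, 0, -1],
  [0.04, 0.09, 0, 0, 0, 0, -1],
  [0.05, 0.08, 0, 0, 0, 0, -1],
])

```text
time_s: 32.67
position: [0.5135, -0.1344, 0.1736]
tool_rot: [0.0, 1.0, 0.001, -0.001]
force: [1.4, -0.8, -2.4]
width: 0.509
grasp_force: 20.0
```

>>> arm_command([
  [0.05, 0.085, 0, 0, 0, 0, -1],
  [0.05, 0.085, 0, 0, 0, 0, -1],
  [0.05, 0.085, 0, 0, 0, 0, -1],
  [0.04, 0.085, 0, 0, 0, 0, -1],
  [0.02, 0.07, 0, 0, 0, 0, -1],
])

```text
time_s: 33.08
position: [0.5998, 0.0301, 0.1735]
tool_rot: [-0.001, 1.0, 0.0, -0.0]
force: [-0.0, -0.4, -1.6]
width: 0.513
grasp_force: 20.0
```

>>> arm_command([
  [0.009, 0.049, 0, 0, 0, 0, -1],
  [0, 0, 0, 0, 0, 0, -1],
  [0, 0, 0, 0, 0, 0, -1],
  [0, 0, 0, 0, 0, 0, -1],
  [0, 0, 0, 0, 0, 0, -1],
])

```text
time_s: 33.5
position: [0.602, 0.0459, 0.1741]
tool_rot: [0.0, 1.0, -0.0, -0.001]
force: [0.6, -0.4, -2.1]
width: 0.505
grasp_force: 20.0
```

>>> arm_command([
  [0, 0, 0, 0, 0, 0, -1],
  [0, 0, 0, 0, 0, 0, -1],
  [0, 0, -0.03, 0, 0, 0, -1],
  [0, 0, -0.05, 0, 0, 0, -1],
  [0, 0, -0.03, 0, 0, 0, -1],
])

```text
time_s: 33.92
position: [0.6016, 0.0467, 0.1285]
tool_rot: [0.0, 1.0, 0.0, -0.001]
force: [0.1, 0.5, -3.1]
width: 0.506
grasp_force: 20.0
```

>>> arm_command([
  [0, 0, 0, 0, 0, 0, -1],
  [0, 0, 0, 0, 0, 0, -1],
  [0, 0, 0, 0, 0, 0, -1],
  [0, 0, 0, 0, 0, 0, -1],
  [0, 0, 0, 0, 0, 0, -1],
])

```text
time_s: 34.33
position: [0.6035, 0.0471, 0.1319]
tool_rot: [-0.0, 1.0, -0.0, 0.001]
force: [0.2, 0.9, -2.6]
width: 0.507
grasp_force: 20.0
```

>>> arm_command([
  [0, 0, -0.03, 0, 0, 0, -1],
  [0, 0, -0.04, 0, 0, 0, -1],
  [0, 0, -0.035, 0, 0, 0, -1],
  [0, 0, -0.015, 0, 0, 0, -1],
  [0, 0, -0.005, 0, 0, 0, -1],
])

```text
time_s: 34.75
position: [0.6011, 0.0472, 0.0785]
tool_rot: [-0.0, 1.0, 0.0, -0.002]
force: [-0.9, 0.4, -2.4]
width: 0.504
grasp_force: 20.0
```

>>> arm_command([
  [0, 0, 0, 0, 0, 0, -1],
  [0, 0, -0.005, 0, 0, 0, -1],
  [0, 0, -0.005, 0, 0, 0, -1],
  [0, 0, -0.003, 0, 0, 0, -1],
  [0, 0, 0, 0, 0, 0, -1],
])

```text
time_s: 35.17
position: [0.604, 0.0472, 0.0783]
tool_rot: [-0.0, 1.0, -0.0, 0.002]
force: [-3.1, 0.1, 6.8]
width: 0.507
grasp_force: 20.0
```

>>> arm_command([
  [0, 0, 0, 0, 0, 0, -1],
  [0, 0, 0, 0, 0, 0, -1],
  [0, 0, 0, 0, 0, 0, -1],
  [0, 0, 0, 0, 0, 0, -1],
  [0, 0, 0, 0, 0, 0, -1],
])

```text
time_s: 35.58
position: [0.6041, 0.0472, 0.0784]
tool_rot: [-0.0, 1.0, -0.0, 0.002]
force: [-2.7, 0.1, 5.0]
width: 0.507
grasp_force: 20.0
```

>>> arm_command([
  [0, 0, 0, 0, 0, 0, 1],
  [0, 0, 0, 0, 0, 0, 1],
  [0, 0, 0, 0, 0, 0, 1],
  [0, 0, 0, 0, 0, 0, 1],
  [0, 0, 0, 0, 0, 0, 1],
])

```text
time_s: 36.0
position: [0.6026, 0.0471, 0.0753]
tool_rot: [-0.0, 1.0, -0.0, -0.0]
force: [-0.7, 0.1, -0.7]
width: 0.824
grasp_force: 0.0
```

>>> arm_command([
  [0, 0, 0, 0, 0, 0, 1],
  [0, 0, 0.05, 0, 0, 0, 1],
  [0, 0, 0.08, 0, 0, 0, 1],
  [0, 0, 0.09, 0, 0, 0, 1],
  [0, 0, 0.09, 0, 0, 0, 1],
])

```text
time_s: 36.42
position: [0.6017, 0.0472, 0.1998]
tool_rot: [-0.0, 1.0, 0.0, -0.001]
force: [0.2, 0.0, 0.4]
width: 1.001
grasp_force: 0.0
```

>>> arm_command([
  [-0.01, -0.05, 0, 0, 0, 0, 1],
  [-0.015, -0.09, 0, 0, 0, 0, 1],
  [-0.015, -0.09, 0, 0, 0, 0, 1],
  [-0.015, -0.09, 0, 0, 0, 0, 1],
  [-0.015, -0.09, 0, 0, 0, 0, 1],
])

```text
time_s: 36.83
position: [0.5741, -0.1181, 0.1995]
tool_rot: [-0.001, 1.0, -0.0, 0.0]
force: [0.4, 0.4, -0.5]
width: 1.001
grasp_force: 0.0
```

>>> arm_command([
  [-0.015, -0.09, 0, 0, 0, 0, 1],
  [-0.015, -0.09, 0, 0, 0, 0, 1],
  [-0.015, -0.09, 0, 0, 0, 0, 1],
  [-0.015, -0.09, 0, 0, 0, 0, 1],
  [-0.01, -0.06, 0, 0, 0, 0, 1],
])

```text
time_s: 37.25
position: [0.5456, -0.2882, 0.1993]
tool_rot: [0.001, 1.0, -0.001, -0.0]
force: [0.1, 0.0, -0.4]
width: 0.999
grasp_force: 0.0
```

>>> arm_command([
  [0, -0.027, 0, 0, 0, 0, 1],
  [0, 0, 0, 0, 0, 0, 1],
  [0, 0, 0, 0, 0, 0, 1],
  [0, 0, 0, 0, 0, 0, 1],
  [0, 0, 0, 0, 0, 0, 1],
])

```text
time_s: 37.67
position: [0.5471, -0.2937, 0.1994]
tool_rot: [-0.001, 1.0, 0.0, -0.0]
force: [-0.2, 0.8, 0.3]
width: 1.001
grasp_force: 0.0
```

```bash
python3 - <<'E'
from h import *
im,D=snapshot("top"); save("t6",im); report("top",im,D)
im,D=snapshot("side"); save("s6",im); report("side",im,D)
print(get_obs()["position"],get_obs()["width"])
E
```

```text
red n 83 ztop 0.1151 mean [ 0.4077 -0.2811] circ 0.4054 -0.2846 0.0158
yellow n 115 ztop 0.1387 mean [ 0.5399 -0.2929] circ 0.5292 -0.2697 0.0415
blue n 197 ztop 0.1458 mean [0.6022 0.0465] circ 0.6028 0.0466 0.0139
red n 55 ztop 0.1389 mean [ 0.3972 -0.2902] circ 0.3968 -0.294 0.0142
yellow n 33 ztop 0.137 mean [ 0.5453 -0.2846] circ 0.5461 -0.2881 0.0112
blue n 117 ztop 0.1456 mean [0.6025 0.0512] circ 0.6028 0.0481 0.014
[ 0.54706544 -0.29405928  0.19957181] 0.9973335093639921
```

Blue is upright in its bay. Now yellow.

>>> arm_command([
  [0, -0.002, -0.06, 0, 0, 0, 1],
  [0, 0, -0.08, 0, 0, 0, 1],
  [0, 0, -0.08, 0, 0, 0, 1],
  [0, 0, -0.07, 0, 0, 0, 1],
  [0, 0, -0.033, 0, 0, 0, 1],
])

```text
time_s: 38.18
position: [0.5443, -0.2936, 0.066]
tool_rot: [-0.001, 1.0, 0.002, -0.003]
force: [0.1, 0.4, -0.9]
width: 0.997
grasp_force: 0.0
```

>>> arm_command([
  [0, 0, 0, 0, 0, 0, -1],
  [0, 0, 0, 0, 0, 0, -1],
  [0, 0, 0, 0, 0, 0, -1],
  [0, 0, 0, 0, 0, 0, -1],
  [0, 0, 0, 0, 0, 0, -1],
])

```text
time_s: 38.6
position: [0.548, -0.2975, 0.0726]
tool_rot: [-0.0, 1.0, -0.001, 0.002]
force: [-0.1, -0.8, 0.1]
width: 0.678
grasp_force: 0.0
```

>>> arm_command([
  [0, 0, 0, 0, 0, 0, -1],
  [0, 0, 0, 0, 0, 0, -1],
  [0, 0, 0, 0, 0, 0, -1],
  [0, 0, 0, 0, 0, 0, -1],
  [0, 0, 0, 0, 0, 0, -1],
])

```text
time_s: 39.02
position: [0.5471, -0.2967, 0.071]
tool_rot: [-0.0, 1.0, -0.0, 0.001]
force: [-0.6, 0.7, 4.4]
width: 0.511
grasp_force: 20.0
```

>>> arm_command([
  [0, 0, 0.04, 0, 0, 0, -1],
  [0, 0, 0.06, 0, 0, 0, -1],
  [0, 0, 0.06, 0, 0, 0, -1],
  [0, 0, 0.06, 0, 0, 0, -1],
  [0, 0, 0.04, 0, 0, 0, -1],
])

```text
time_s: 39.43
position: [0.5469, -0.2969, 0.176]
tool_rot: [-0.0, 1.0, -0.001, 0.001]
force: [0.6, -0.4, -1.7]
width: 0.509
grasp_force: 19.9
```

>>> arm_command([
  [0.02, 0.05, 0, 0, 0, 0, -1],
  [0.03, 0.08, 0, 0, 0, 0, -1],
  [0.03, 0.08, 0, 0, 0, 0, -1],
  [0.03, 0.08, 0, 0, 0, 0, -1],
  [0.03, 0.08, 0, 0, 0, 0, -1],
])

```text
time_s: 39.85
position: [0.6022, -0.1471, 0.1733]
tool_rot: [0.0, 1.0, 0.0, -0.001]
force: [-0.2, 0.7, -1.3]
width: 0.508
grasp_force: 19.9
```

>>> arm_command([
  [0.03, 0.08, 0, 0, 0, 0, -1],
  [0.019, 0.06, 0, 0, 0, 0, -1],
  [0, 0.0025, 0, 0, 0, 0, -1],
  [0, 0, 0, 0, 0, 0, -1],
  [0, 0, 0, 0, 0, 0, -1],
])

```text
time_s: 40.27
position: [0.6216, -0.0919, 0.1734]
tool_rot: [-0.0, 1.0, -0.0, -0.001]
force: [-0.2, -0.4, -3.3]
width: 0.509
grasp_force: 19.9
```

>>> arm_command([
  [0, 0, 0, 0, 0, 0, -1],
  [0, 0, 0, 0, 0, 0, -1],
  [0, 0, -0.03, 0, 0, 0, -1],
  [0, 0, -0.05, 0, 0, 0, -1],
  [0, 0, -0.03, 0, 0, 0, -1],
])

```text
time_s: 40.68
position: [0.6211, -0.0921, 0.128]
tool_rot: [0.0, 1.0, 0.0, -0.001]
force: [0.0, -0.1, -2.9]
width: 0.508
grasp_force: 19.9
```

>>> arm_command([
  [0, 0, 0, 0, 0, 0, -1],
  [0, 0, 0, 0, 0, 0, -1],
  [0, 0, 0, 0, 0, 0, -1],
  [0, 0, 0, 0, 0, 0, -1],
  [0, 0, 0, 0, 0, 0, -1],
])

```text
time_s: 41.1
position: [0.6231, -0.0917, 0.1315]
tool_rot: [-0.0, 1.0, -0.0, 0.001]
force: [-0.0, -0.6, -1.0]
width: 0.51
grasp_force: 19.9
```

>>> arm_command([
  [0, 0, -0.03, 0, 0, 0, -1],
  [0, 0, -0.04, 0, 0, 0, -1],
  [0, 0, -0.035, 0, 0, 0, -1],
  [0, 0, -0.015, 0, 0, 0, -1],
  [0, 0, -0.005, 0, 0, 0, -1],
])

```text
time_s: 41.52
position: [0.6207, -0.0909, 0.0782]
tool_rot: [-0.0, 1.0, 0.001, -0.002]
force: [0.5, 0.4, -1.4]
width: 0.51
grasp_force: 19.9
```

>>> arm_command([
  [0, 0, 0, 0, 0, 0, -1],
  [0, 0, -0.005, 0, 0, 0, -1],
  [0, 0, -0.005, 0, 0, 0, -1],
  [0, 0, -0.003, 0, 0, 0, -1],
  [0, 0, 0, 0, 0, 0, -1],
])

```text
time_s: 41.93
position: [0.6238, -0.0914, 0.0778]
tool_rot: [-0.0, 1.0, -0.0, 0.002]
force: [-1.8, 1.4, 5.1]
width: 0.508
grasp_force: 20.0
```

>>> arm_command([
  [0, 0, 0, 0, 0, 0, -1],
  [0, 0, 0, 0, 0, 0, -1],
  [0, 0, 0, 0, 0, 0, -1],
  [0, 0, 0, 0, 0, 0, -1],
  [0, 0, 0, 0, 0, 0, -1],
])

```text
time_s: 42.35
position: [0.6238, -0.0914, 0.0778]
tool_rot: [-0.0, 1.0, -0.0, 0.002]
force: [-1.2, 1.8, 5.0]
width: 0.509
grasp_force: 20.0
```

>>> arm_command([
  [0, 0, 0, 0, 0, 0, 1],
  [0, 0, 0, 0, 0, 0, 1],
  [0, 0, 0, 0, 0, 0, 1],
  [0, 0, 0, 0, 0, 0, 1],
  [0, 0, 0, 0, 0, 0, 1],
])

```text
time_s: 42.77
position: [0.6221, -0.0915, 0.0749]
tool_rot: [-0.0, 1.0, 0.0, -0.0]
force: [0.6, -0.3, -0.2]
width: 0.83
grasp_force: 0.0
```

>>> arm_command([
  [0, 0, 0, 0, 0, 0, 1],
  [0, 0, 0.05, 0, 0, 0, 1],
  [0, 0, 0.08, 0, 0, 0, 1],
  [0, 0, 0.09, 0, 0, 0, 1],
  [0, 0, 0.09, 0, 0, 0, 1],
])

```text
time_s: 43.18
position: [0.6213, -0.0913, 0.1994]
tool_rot: [-0.0, 1.0, 0.0, -0.001]
force: [0.5, -0.1, 0.3]
width: 1.003
grasp_force: 0.0
```

>>> arm_command([
  [-0.04, -0.04, 0, 0, 0, 0, 1],
  [-0.06, -0.06, 0, 0, 0, 0, 1],
  [-0.06, -0.06, 0, 0, 0, 0, 1],
  [-0.06, -0.06, 0, 0, 0, 0, 1],
  [-0.06, -0.06, 0, 0, 0, 0, 1],
])

```text
time_s: 43.6
position: [0.509, -0.2042, 0.199]
tool_rot: [-0.001, 1.0, -0.0, 0.0]
force: [0.6, 0.6, 0.3]
width: 0.998
grasp_force: 0.0
```

>>> arm_command([
  [-0.06, -0.06, 0, 0, 0, 0, 1],
  [-0.06, -0.06, 0, 0, 0, 0, 1],
  [-0.06, -0.06, 0, 0, 0, 0, 1],
  [-0.06, -0.04, 0, 0, 0, 0, 1],
  [-0.041, -0.0125, 0, 0, 0, 0, 1],
])

```text
time_s: 44.02
position: [0.3957, -0.2987, 0.1991]
tool_rot: [0.001, 1.0, -0.001, -0.0]
force: [-0.1, -0.3, 0.0]
width: 0.998
grasp_force: 0.0
```

>>> arm_command([
  [0, 0, 0, 0, 0, 0, 1],
  [0, 0, 0, 0, 0, 0, 1],
  [0, 0, 0, 0, 0, 0, 1],
  [0, 0, 0, 0, 0, 0, 1],
  [0, 0, 0, 0, 0, 0, 1],
])

```text
time_s: 44.43
position: [0.3987, -0.2959, 0.199]
tool_rot: [-0.001, 1.0, 0.0, 0.0]
force: [0.0, 0.8, 0.1]
width: 1.0
grasp_force: 0.0
```

>>> arm_command([
  [0, 0, -0.06, 0, 0, 0, 1],
  [0, 0, -0.08, 0, 0, 0, 1],
  [0, 0, -0.08, 0, 0, 0, 1],
  [0, 0, -0.07, 0, 0, 0, 1],
  [0, 0, -0.033, 0, 0, 0, 1],
])

```text
time_s: 44.85
position: [0.3964, -0.2937, 0.066]
tool_rot: [-0.001, 1.0, 0.002, -0.002]
force: [-0.6, 1.3, -0.8]
width: 1.0
grasp_force: 0.0
```

>>> arm_command([
  [0, 0, 0, 0, 0, 0, -1],
  [0, 0, 0, 0, 0, 0, -1],
  [0, 0, 0, 0, 0, 0, -1],
  [0, 0, 0, 0, 0, 0, -1],
  [0, 0, 0, 0, 0, 0, -1],
])

```text
time_s: 45.27
position: [0.399, -0.2975, 0.0715]
tool_rot: [-0.0, 1.0, -0.001, 0.001]
force: [-0.1, 0.6, 0.2]
width: 0.682
grasp_force: 0.0
```

>>> arm_command([
  [0, 0, 0, 0, 0, 0, -1],
  [0, 0, 0, 0, 0, 0, -1],
  [0, 0, 0, 0, 0, 0, -1],
  [0, 0, 0, 0, 0, 0, -1],
  [0, 0, 0, 0, 0, 0, -1],
])

```text
time_s: 45.68
position: [0.3982, -0.2967, 0.0705]
tool_rot: [-0.0, 1.0, -0.0, 0.0]
force: [0.4, 1.7, 4.3]
width: 0.505
grasp_force: 20.0
```

>>> arm_command([
  [0, 0, 0.04, 0, 0, 0, -1],
  [0, 0, 0.06, 0, 0, 0, -1],
  [0, 0, 0.06, 0, 0, 0, -1],
  [0, 0, 0.06, 0, 0, 0, -1],
  [0, 0, 0.04, 0, 0, 0, -1],
])

```text
time_s: 46.1
position: [0.398, -0.2968, 0.1754]
tool_rot: [-0.0, 1.0, -0.001, 0.0]
force: [0.5, -0.7, -2.4]
width: 0.509
grasp_force: 20.0
```

>>> arm_command([
  [0, 0.05, 0, 0, 0, 0, -1],
  [0.02, 0.08, 0, 0, 0, 0, -1],
  [0.03, 0.08, 0, 0, 0, 0, -1],
  [0.04, 0.08, 0, 0, 0, 0, -1],
  [0.05, 0.08, 0, 0, 0, 0, -1],
])

```text
time_s: 46.52
position: [0.4528, -0.1469, 0.173]
tool_rot: [0.0, 1.0, 0.0, -0.001]
force: [0.0, -0.3, -2.0]
width: 0.505
grasp_force: 20.0
```

>>> arm_command([
  [0.05, 0.08, 0, 0, 0, 0, -1],
  [0.05, 0.08, 0, 0, 0, 0, -1],
  [0.05, 0.08, 0, 0, 0, 0, -1],
  [0.05, 0.05, 0, 0, 0, 0, -1],
  [0.025, 0, 0, 0, 0, 0, -1],
])

```text
time_s: 46.93
position: [0.5447, -0.0282, 0.1729]
tool_rot: [-0.003, 1.0, 0.001, -0.0]
force: [0.7, -1.0, -1.7]
width: 0.511
grasp_force: 20.0
```

>>> arm_command([
  [0, 0, 0, 0, 0, 0, -1],
  [0, 0, 0, 0, 0, 0, -1],
  [0, 0, 0, 0, 0, 0, -1],
  [0, 0, 0, 0, 0, 0, -1],
  [0, 0, 0, 0, 0, 0, -1],
])

```text
time_s: 47.35
position: [0.543, -0.0335, 0.1737]
tool_rot: [0.001, 1.0, -0.0, -0.0]
force: [-1.0, -0.4, -2.2]
width: 0.506
grasp_force: 20.0
```

>>> arm_command([
  [0, 0, 0, 0, 0, 0, -1],
  [0, 0, 0, 0, 0, 0, -1],
  [0, 0, -0.03, 0, 0, 0, -1],
  [0, 0, -0.05, 0, 0, 0, -1],
  [0, 0, -0.03, 0, 0, 0, -1],
])

```text
time_s: 47.77
position: [0.5427, -0.0324, 0.1278]
tool_rot: [-0.0, 1.0, 0.0, -0.001]
force: [-0.6, 1.2, -2.2]
width: 0.506
grasp_force: 20.0
```

>>> arm_command([
  [0, 0, 0, 0, 0, 0, -1],
  [0, 0, 0, 0, 0, 0, -1],
  [0, 0, 0, 0, 0, 0, -1],
  [0, 0, 0, 0, 0, 0, -1],
  [0, 0, 0, 0, 0, 0, -1],
])

```text
time_s: 48.18
position: [0.5447, -0.0326, 0.1309]
tool_rot: [-0.0, 1.0, -0.0, 0.001]
force: [0.7, -0.3, -0.7]
width: 0.505
grasp_force: 20.0
```

>>> arm_command([
  [0, 0, -0.03, 0, 0, 0, -1],
  [0, 0, -0.04, 0, 0, 0, -1],
  [0, 0, -0.035, 0, 0, 0, -1],
  [0, 0, -0.015, 0, 0, 0, -1],
  [0, 0, -0.005, 0, 0, 0, -1],
])

```text
time_s: 48.6
position: [0.5424, -0.0321, 0.0779]
tool_rot: [-0.0, 1.0, 0.0, -0.002]
force: [0.4, -0.3, -2.3]
width: 0.509
grasp_force: 20.0
```

>>> arm_command([
  [0, 0, 0, 0, 0, 0, -1],
  [0, 0, -0.005, 0, 0, 0, -1],
  [0, 0, -0.005, 0, 0, 0, -1],
  [0, 0, -0.003, 0, 0, 0, -1],
  [0, 0, 0, 0, 0, 0, -1],
])

```text
time_s: 49.02
position: [0.5454, -0.0325, 0.0773]
tool_rot: [-0.0, 1.0, -0.0, 0.002]
force: [-2.9, 1.0, 7.5]
width: 0.508
grasp_force: 20.0
```

>>> arm_command([
  [0, 0, 0, 0, 0, 0, -1],
  [0, 0, 0, 0, 0, 0, -1],
  [0, 0, 0, 0, 0, 0, -1],
  [0, 0, 0, 0, 0, 0, -1],
  [0, 0, 0, 0, 0, 0, -1],
])

```text
time_s: 49.43
position: [0.5453, -0.0324, 0.0773]
tool_rot: [-0.0, 1.0, -0.0, 0.002]
force: [-1.6, 1.3, 5.9]
width: 0.512
grasp_force: 20.0
```

Release, rise, and back off to the near-right so that the view is clear.

>>> arm_command([
  [0, 0, 0, 0, 0, 0, 1],
  [0, 0, 0, 0, 0, 0, 1],
  [0, 0, 0, 0, 0, 0, 1],
  [0, 0, 0, 0, 0, 0, 1],
  [0, 0, 0, 0, 0, 0, 1],
])

```text
time_s: 49.85
position: [0.5438, -0.0325, 0.0746]
tool_rot: [-0.0, 1.0, -0.0, 0.0]
force: [1.1, 0.1, -0.1]
width: 0.822
grasp_force: 0.0
```

>>> arm_command([
  [0, 0, 0, 0, 0, 0, 1],
  [0, 0, 0.05, 0, 0, 0, 1],
  [0, 0, 0.08, 0, 0, 0, 1],
  [0, 0, 0.09, 0, 0, 0, 1],
  [0, 0, 0.09, 0, 0, 0, 1],
])

```text
time_s: 50.27
position: [0.5429, -0.0323, 0.1991]
tool_rot: [-0.0, 1.0, 0.0, -0.001]
force: [-0.1, 0.8, -0.1]
width: 1.002
grasp_force: 0.0
```

>>> arm_command([
  [-0.02, -0.05, 0, 0, 0, 0, 1],
  [-0.03, -0.09, 0, 0, 0, 0, 1],
  [-0.03, -0.09, 0, 0, 0, 0, 1],
  [-0.03, -0.09, 0, 0, 0, 0, 1],
  [-0.03, -0.09, 0, 0, 0, 0, 1],
])

```text
time_s: 50.68
position: [0.4871, -0.1977, 0.1988]
tool_rot: [-0.001, 1.0, -0.0, 0.0]
force: [0.6, -0.6, -0.4]
width: 1.003
grasp_force: 0.0
```

>>> arm_command([
  [0, -0.09, 0, 0, 0, 0, 1],
  [0, -0.05, 0, 0, 0, 0, 1],
  [0, 0, 0, 0, 0, 0, 1],
  [0, 0, 0, 0, 0, 0, 1],
  [0, 0, 0, 0, 0, 0, 1],
])

```text
time_s: 51.1
position: [0.4876, -0.2516, 0.1983]
tool_rot: [-0.0, 1.0, 0.001, -0.0]
force: [0.1, 0.4, -0.4]
width: 1.002
grasp_force: 0.0
```

```bash
python3 - <<'E'
from h import *
im,D=snapshot("side"); a=im
im,D=snapshot("top"); P,*_=report("top",im,D)
k=(D>0)&(abs(P[...,0]-.48)<.08)&(abs(P[...,1]-.29)<.08)&(P[...,2]>.055)&(P[...,2]<.08)
print("jar",k.sum(),np.median(P[k][:,2]),cv2.minEnclosingCircle(P[k][:,:2].astype(np.float32)))
save("end",np.vstack([cv2.resize(a,(400,300)),cv2.resize(im,(400,300))]))
E
```

```text
red n 203 ztop 0.1461 mean [ 0.5439 -0.0326] circ 0.5441 -0.0327 0.0137
yellow n 198 ztop 0.1458 mean [ 0.6223 -0.0907] circ 0.6227 -0.0908 0.014
blue n 197 ztop 0.1461 mean [0.6021 0.0464] circ 0.6027 0.047 0.014
jar 834 0.06702567720261976 ((0.4818788170814514, 0.29234787821769714), 0.03035394661128521)
```

View pics/end.png

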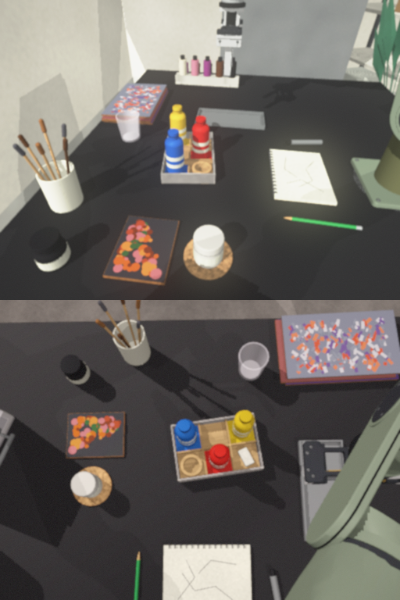

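Both views show each bottle upright on the liner of its own colour, the jar centred on the coaster, the painting untouched and the gripper clear above the tray.

```bash
python3 -c "
from cell import *
print(hand_in())"
```

```text
the job is handed in; nothing more can be done
None
```

The job is handed in: the gesso jar stands in the middle of the coaster, the red, yellow and blue bottles stand upright in the bays of their own colour, and nothing touched the wet painting.

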